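# Fit the sprung roller into its stand

## Robot

A 7-joint arm with a two-finger parallel gripper is mounted at the origin on a cart in front of the work surface, level with it; the furniture and walls round the work are solid. World frame = base frame: x ahead of the robot, y to its left, z up, the work surface at z = 0. Lengths are in m, angles in rad, forces in N, time in s.
With the tool pointing down it reaches from about 0.425 to 0.875 m from the base axis. Payload 4.7 kg.
Tool frame: the origin (TCP) lies midway between the tips of the shut fingers; the grasp point (between the pads) lies 19 mm behind it; x points along the fingers, y is the direction in which the jaws open and shut, and the axes are right-handed (so a half turn about x gives the same grasp; the last joint's range is limited). The gripper opens to 85 mm and grips with 20 to 120 N. Pads are 22 mm wide; open, the fingers measure 114 mm over their backs; the gripper's body (76 mm by 85 mm) begins 54 mm behind the grasp point. The pads swing forward as they close: fully open they stand 13 mm farther back than shut.
Start: joints at [1.199, 0.321, -0.07, 1.45, 0.023, 1.371, -0.057], TCP at [0.245, -0.602, 0.231] pointing down, gripper open.
Joint ranges: [-2.86, 2.86], [-0.3, 2.09], [-1.38, 1.24], [0.06, 2.45], [-1.56, 4.7], [0.09, 2.05], [-2.69, 2.69]. Speed limits (rad/s): [2.57, 2.57, 3.14, 3.14, 3.14, 3.14, 3.14].

## Interface

Orientations are given as a unit quaternion [w, x, y, z].
In Python, from rig import bot gives the robot as it stands.
- The arm moves only by the tool arm_command, never from a script. Its argument "plan" is a list of rows, each a list of 5 numbers: the opening in per cent of the stroke, from 0 (shut) to 100 (fully open), then the shift along the world's x, y, z in m, then the turn about the world's z in rad. In form: [[gripper, dx, dy, dz, spin], ...]. A call has 1 to 12 rows; each row is the pose to reach, as a shift and turn from the pose commanded when the call began; what a row does not reach only later rows make up. A row lasts 1/8 s, in which the tool goes at most 62.5 mm and 10.7 degrees, less where a joint would pass 70% of its speed; a pose out of reach is approached as far as the arm can. A call with a gripper value outside its range is refused whole. The fingers move at their own pace and stop on an object; "force" is the grip in N (left out, the last holds). Time passes only in rows, so rows that repeat a pose let the fingers close. It gives the time, the measured TCP pose, the force and the opening at its end, in the units of the state.
- bot.observe(): the state, without advancing time (a new reading comes with each control period).
- bot.camera(name): name is "side" or "top" or "wrist"; returns a dict with "image" (384x512x3 uint8, red, green, blue), "fx", "fy", "cx", "cy" (pixels), "eye" and "attitude" of the camera in the world. Camera axes: x right, y up, looking along -z (the intrinsics and any distortion apply to the point x, -y, -z); pixel columns grow to the right and rows downward; lengths in m; the calibration is good to about 2 mm. The wrist camera is an equidistant fisheye: a pixel r from the principal point sees the ray r / f radians off the axis. A picture is of the moment at which its call begins. There is no depth.
- bot.sign_off(): hands the job in, once; it reports no verdict.
The state is a dict: "t": time; "qpos": joint angles; "qd": joint speeds; "joint_torque": joint torques, N m; "tool_pos": TCP position; "tool_rot": TCP orientation; "contact_force": force on the tool from outside, world axes, zero at the start; "moment": the same for the moment, N m; "finger_gap": finger opening in m.
Only numpy, scipy, OpenCV 4.12 (cv2) and the standard library are available. Lean on these libraries where they do the work, as an engineer would, in place of code of your own. Each camera call takes 0.05 s, during which the arm holds its last target.

## Task

Take the sprung roller from its wooden rest and fit it into the roller stand: push its steel spring pin into the groove of the tall cheek to shorten the roller, slide it down past the low cheek while it is pressed together, and let it spring out so that each pin sits in the socket of its cheek. Feel your way, pressing on the stand with less than 25 N throughout, let go, and leave the thread spool, the wax block and the tape roll alone.

Things in the scene. Friction and masses are not known exactly. Their poses are not given: they have to be found in the camera images.
- roller_mid (a point): Middle of the sprung roller (150 to 300 g), on its axis, its y. It lies level in the rest, axis 45 mm above the bench. Grip section: aluminium, 40 mm long, 18 high, 24 wide between flats facing its +x and -x; grip these from above. Beside it black barrels, diameter 30, from 20 to 42 mm either way. Steel spring pin at +y, brass pin at -y, both 10 mm thick.
- plunger_tip (a point): End point of the steel spring pin (flat, slightly bevelled end), 71 mm from the roller's middle along its +y when out. It slides into the roller by up to 22 mm, then it is hard against its stop. It takes 1.9 N to start it, 0.32 N more for each mm: 9 N all the way in (slowly; it is damped, 1 N more for each cm/s).
- foot_tip (a point): End point of the fixed brass pin, 56 mm from the roller's middle along its -y; its end is flat with a 2 mm chamfer.
- rest: Wooden rest, fixed, origin at the middle of its underside: foot 68 x 110 mm (x, y), 10 mm thick, with two saddles 48 mm wide (x), 44 high, 10 thick at y = -33 and +33 mm, in which the roller's barrels lie; free space for fingers between them. The roller lies along its y, spring pin to its +y.
- stand: Grey fixed base of the roller stand, 90 x 260 x 12 mm, origin at the middle of its underside. On it a blue bracket (44 mm wide in x) with two cheeks is clamped firmly, anywhere within 30 mm to either side along y. No reading shows this shift: readings are the base's. Add the shift to every y told here. Seated, the roller lies along the stand's y, axis 83.5 mm above the bench.
- stand_axis (a point): Point over the middle of the stand's base, 85 mm above the bench: the height of the middle of both sockets. Axes as the stand's; fixed to the base.
- tall_side (a point): Tall cheek (for the steel pin), point on its inner face (stand y = 58 mm unshifted) at socket height; top at z = 127, back at y = 77. An upright groove, 14 mm wide, 5 deep (floor y = 63), open at the top, runs down the face into the socket: 14 wide, z 78.5 to 91.5, 6 mm deeper than the groove (bottom y = 69). The groove ends at the socket's lower edge, a firm stop for the pin.
- low_side (a point): Low cheek (for the brass pin), point on its inner face (stand y = -48 mm unshifted) at socket height; top at z = 95.5, back at y = -66. Plain face without a groove; socket 14 mm wide, z 78.5 to 91.5, 8 mm deep (bottom y = -56).
- spool: Bystander: blue thread spool, 40 mm across, 50 mm high, standing behind the work; origin at its underside.
- wax: Bystander: yellow wax block, 34 x 52 x 20 mm, in front of the work; origin at its underside.
- tape: Bystander: roll of cream tape lying flat, about 100 mm across, 24 mm high, behind the stand; origin at its underside.
- sole_block: Bystander, fixed: sole on a block at the right of the bench (312 x 144 x 84 mm, long in x), origin at its underside; a glue brush stands on it, its handle rising to about 0.3 m: go round or above 0.4 m when coming from the right.
Mind the look-alikes: they are no part of the job. There is more than one size of the rest; the job needs the larger.

How it is judged:
By the outcome, as a careful person would: the job done as asked, in the order asked, and still so for the second after the job is handed in, with the robot touching nothing.
It also fails if it takes over 67 s, if anything falls off the work surface, if the arm or the gripper's body presses on something with over 40 N, if the wrist force passes 120 N, or if a joint passes its speed limit or range.

## Working session

There is one attempt and no reset: what is moved stays moved. The work goes in short steps, Python scripts to look and compute and a tool call to move; the robot and the scene stay as the last step left them, time stands still between calls to the robot, and variables do not carry over. Pictures are saved under pics/ and viewed, and the job is handed in when it is done.

Besides the shell and the picture viewer there is one more tool, called after ">>>" as name([rows], argument=value, ...), one row to a line, values as JSON. arm_command: Moves the arm, as the interface text tells. Its arguments: {"type":"object","properties":{"plan":{"type":"array"},"force":{"type":"number"}},"required":["plan"]}

```bash
mkdir -p pics; ls
python3 - <<'E'
from rig import bot
import cv2
s=bot.observe()
for k,v in s.items(): print(k,v)
for n in ["side","top","wrist"]:
    c=bot.camera(n)
    print(n,{k:v for k,v in c.items() if k!="image"})
    cv2.imwrite(f"pics/{n}0.png",c["image"][:,:,::-1])
E
```

```text
pics
t 0.0
qpos [ 1.19908098  0.32184525 -0.07006618  1.45164899  0.022587    1.37079154
 -0.05692788]
qd [ 0.00052345  0.00142493 -0.00074368 -0.00090203  0.00120623 -0.00117891
  0.00062032]
joint_torque [ 7.20482531e-04 -4.93575418e+01 -3.82221323e-01 -3.14337945e+01
  1.29466737e-02  1.09540491e-02  4.89428828e-05]
tool_pos [ 0.24435546 -0.60175477  0.23022195]
tool_rot [-0.13490078 -0.69383132 -0.13621029  0.69415174]
contact_force [-0.13876804 -0.09305267  0.58539906]
moment [ 0.00545945  0.06732649 -0.0436796 ]
finger_gap 0.08532863628149102
side {'fx': 431.47004384759236, 'fy': 431.47004384759236, 'cx': 251.27025769823325, 'cy': 189.58245313073033, 'eye': array([0.2680883 , 0.74942153, 0.78215918]), 'attitude': array([-0.15758245, -0.07608556,  0.40455952,  0.8976137 ])}
top {'fx': 485.0915423496295, 'fy': 485.0915423496295, 'cx': 261.8235241156871, 'cy': 198.24221275912527, 'eye': array([0.23851753, 0.01446481, 1.46024057]), 'attitude': array([-0.68323221, -0.07714201,  0.07782716,  0.72193198])}
wrist {'fx': 297.3186396354542, 'fy': 297.3186396354542, 'cx': 260.95818122243446, 'cy': 194.4297476877633, 'eye': array([ 0.31760989, -0.57296859,  0.37267984]), 'attitude': array([ 0.81971898, -0.12684729,  0.08691399, -0.55173954])}
```

View pics/side0.png

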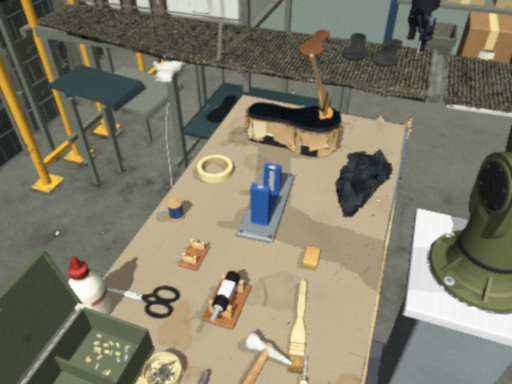

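View pics/top0.png

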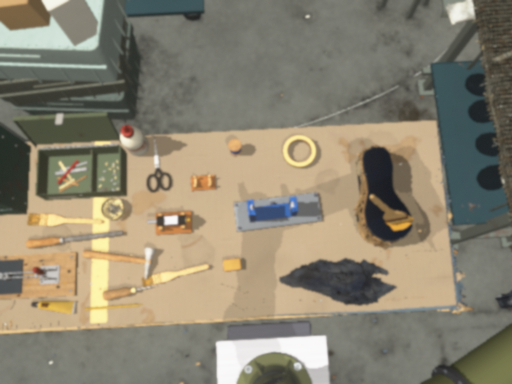

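View pics/wrist0.png

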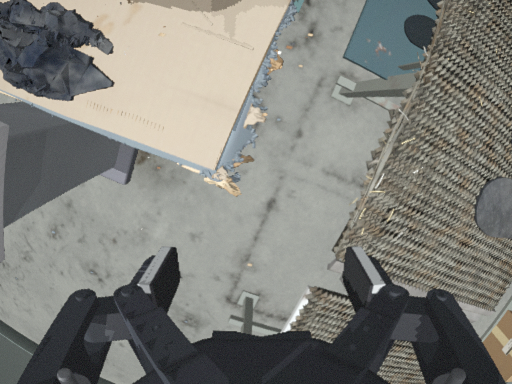

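```bash
cat > h.py <<'E'
import numpy as np, cv2
from scipy.spatial.transform import Rotation as R
def rot(q): return R.from_quat(q,scalar_first=True).as_matrix()
def ray(c,u,v,fish=False):
    x=(u-c['cx'])/c['fx']; y=(v-c['cy'])/c['fy']
    if fish:
        r=np.hypot(x,y); s=np.sin(r)/r if r>1e-9 else 1
        d=np.array([x*s,-y*s,-np.cos(r)])
    else: d=np.array([x,-y,-1.])
    return rot(c['attitude'])@d
def onz(c,u,v,z,fish=False):
    d=ray(c,u,v,fish); return c['eye']+d*(z-c['eye'][2])/d[2]
def proj(c,p,fish=False):
    q=rot(c['attitude']).T@(np.asarray(p)-c['eye']); x,y,z=q[0],-q[1],-q[2]
    if fish:
        t=np.arctan2(np.hypot(x,y),z); k=t/np.hypot(x,y); return np.array([c['cx']+c['fx']*x*k,c['cy']+c['fy']*y*k])
    return np.array([c['cx']+c['fx']*x/z,c['cy']+c['fy']*y/z])
def crop(im,x0,x1,y0,y1,k,name):
    cv2.imwrite(name,cv2.resize(im[y0:y1,x0:x1,::-1],None,fx=k,fy=k,interpolation=cv2.INTER_CUBIC))
E
python3 - <<'E'
from rig import bot
from h import *
c=bot.camera("top"); s=bot.camera("side")
import pickle; pickle.dump((c,s),open("c0.pkl","wb"))
crop(c['image'],135,335,165,245,4,"pics/topc.png")
crop(s['image'],170,310,150,335,3,"pics/sidec.png")
for u,v,z in [(173,221,.045),(278,212,.127),(322,218,.012),(235,229,.012),(203,182,0),(235,146,.05),(300,152,.024),(232,264,.02)]: print(u,v,onz(c,u,v,z))
E
```

```text
173 221 [0.49992498 0.27074261 0.045     ]
278 212 [ 0.4940504  -0.03808429  0.127     ]
322 218 [ 0.49022828 -0.17454586  0.012     ]
235 229 [0.47116197 0.09012379 0.012     ]
203 182 [0.62612175 0.18386231 0.        ]
235 146 [0.7208515  0.07726903 0.05      ]
300 152 [ 0.69892461 -0.12187505  0.024     ]
232 264 [0.36600963 0.10299037 0.02      ]
```

View pics/topc.png

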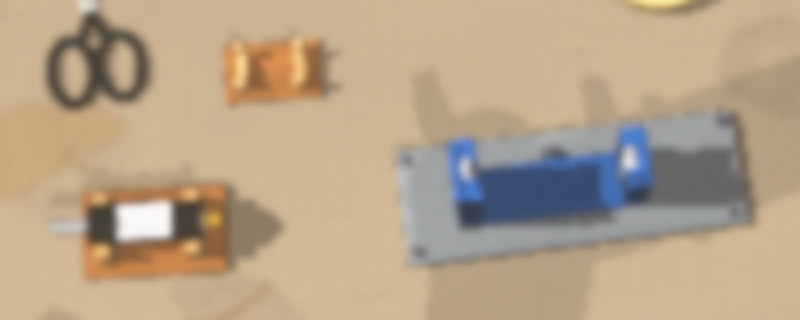

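View pics/sidec.png

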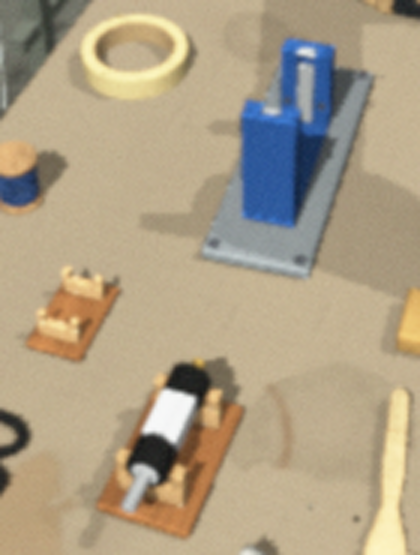

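Run:
```python
from rig import bot
from h import *
import pickle
s=bot.observe(); print(s['t'],rot(s['tool_rot']).round(3))
w=bot.camera("wrist"); T=rot(s['tool_rot']); 
print("cam in tool",T.T@(w['eye']-s['tool_pos'])); print((T.T@rot(w['attitude'])).round(3))
c,_=pickle.load(open("c0.pkl","rb"))
f=lambda u,v,z:onz(c,135+u/4,165+v/4,z).round(4)
# roller white section & pins
print("pin tip",f(50,226,.045),"brass",f(221,218,.045)," white ends",f(114,222,.054),f(172,220,.054))
print("rest corners",[f(*p,.01) for p in [(88,278),(84,190),(228,184),(230,270)]])
print("stand corners",[f(*p,.012) for p in [(398,150),(410,266),(752,222),(738,112)]])
print("cheekL top",[f(*p,.127) for p in [(450,142),(474,140)]], "R",[f(*p,.127) for p in [(620,130),(648,126)]])
```

```text
0.25 [[-0.     0.376 -0.926]
 [ 0.001 -0.926 -0.376]
 [-1.    -0.001  0.   ]]
cam in tool [-0.14235057  0.00060645 -0.07867324]
[[ 0.001  0.304 -0.953]
 [ 1.     0.     0.001]
 [ 0.    -0.953 -0.304]]
pin tip [0.5026 0.3462 0.045 ] brass [0.5016 0.2196 0.045 ]  white ends [0.5013 0.297  0.054 ] [0.5004 0.2544 0.054 ]
rest corners [array([0.4677, 0.3259, 0.01  ]), array([0.5355, 0.3285, 0.01  ]), array([0.5341, 0.2188, 0.01  ]), array([0.4679, 0.2188, 0.01  ])]
stand corners [array([0.5529, 0.0882, 0.012 ]), array([0.4631, 0.0829, 0.012 ]), array([ 0.4824, -0.1769,  0.012 ]), array([ 0.5682, -0.1732,  0.012 ])]
cheekL top [array([0.5317, 0.0456, 0.127 ]), array([0.5322, 0.0286, 0.127 ])] R [array([ 0.5337, -0.0744,  0.127 ]), array([ 0.5355, -0.0943,  0.127 ])]
```

>>> arm_command([
  [100, 0, 0, 0.06, 0],
  [100, 0, 0, 0.12, 0],
  [100, 0.01, 0.03, 0.18, 0],
  [100, 0.04, 0.08, 0.22, 0],
  [100, 0.07, 0.13, 0.23, 0],
  [100, 0.1, 0.19, 0.23, 0],
  [100, 0.12, 0.25, 0.23, 0],
  [100, 0.14, 0.31, 0.23, 0],
  [100, 0.16, 0.37, 0.23, 0],
  [100, 0.18, 0.43, 0.23, 0],
  [100, 0.2, 0.49, 0.23, 0],
  [100, 0.2, 0.52, 0.23, 0],
])

```text
t: 1.8
tool_pos: [0.4451, -0.079, 0.4614]
tool_rot: [0.137, 0.694, 0.137, -0.694]
contact_force: [0.6, -1.6, 0.2]
finger_gap: 0.0851
```

Run:
```python
from rig import bot
from h import *
w=bot.camera("wrist"); s=bot.observe(); import pickle; pickle.dump((w,s),open("w1.pkl","wb"))
cv2.imwrite("pics/w1.png",w['image'][:,:,::-1])
c=bot.camera("side"); crop(c['image'],170,310,120,300,3,"pics/s1.png")
```

```text
(no output)
```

View pics/w1.png

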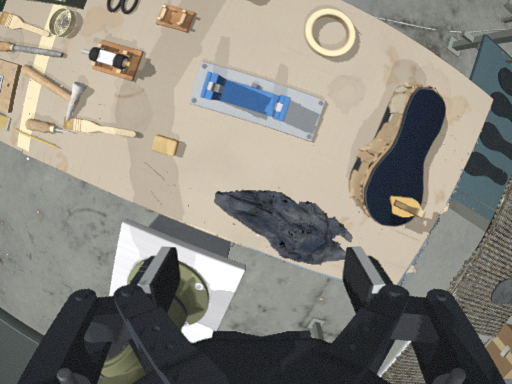

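Run:
```python
from h import *
import pickle; w,s=pickle.load(open("w1.pkl","rb"))
crop(w['image'],180,340,50,150,5,"pics/w1c.png")
```

```text
(no output)
```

View pics/w1c.png

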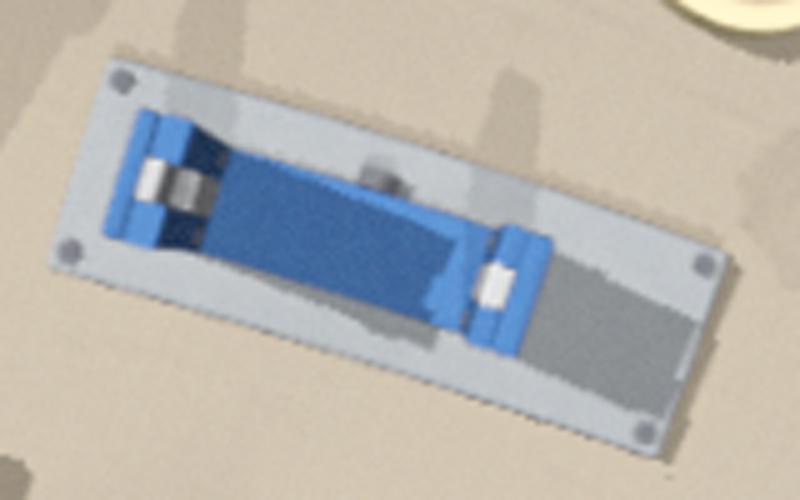

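View pics/s1.png

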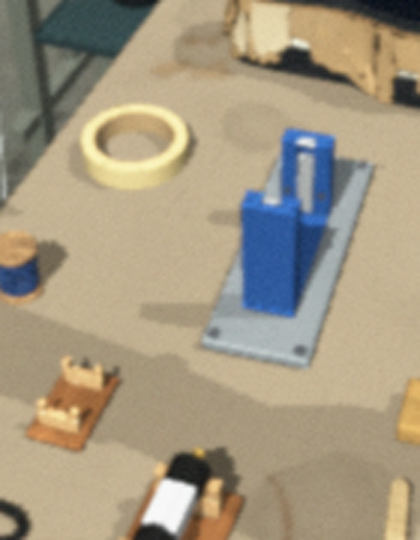

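Run:
```python
from h import *
import pickle; w,s=pickle.load(open("w1.pkl","rb")); c,sd=pickle.load(open("c0.pkl","rb"))
W=lambda u,v,z:onz(w,180+(u+.5)/5-.5,50+(v+.5)/5-.5,z,True)
for z in (.0955,.127):
    print(z)
    for n,p in dict(L=[(145,110),(190,122),(155,247),(107,235)],R=[(500,228),(550,240),(515,355),(467,343)]).items():
        P=np.array([W(*q,z) for q in p]); print(n,P.round(4).tolist(),[np.linalg.norm(P[i]-P[(i+1)%4]).round(4) for i in range(4)])
        # reproject in side
        print([ ((proj(sd,x)-[170,150])*3).round(0).tolist() for x in P])
P=np.array([W(*q,.012) for q in [(112,58),(50,266),(662,458),(728,255)]]);print("stand",P.round(4).tolist(),P.mean(0),[np.linalg.norm(P[i]-P[(i+1)%4]).round(4) for i in range(4)])
m=[(P[0]+P[1])/2,(P[2]+P[3])/2];d=m[0]-m[1];print("yaw axis",np.arctan2(-d[0],d[1]))
```

```text
0.0955
L [[0.536, 0.0534, 0.0955], [0.5373, 0.0373, 0.0955], [0.493, 0.0326, 0.0955], [0.4912, 0.0498, 0.0955]] [np.float64(0.0161), np.float64(0.0446), np.float64(0.0173), np.float64(0.045)]
[[237.0, 147.0], [242.0, 134.0], [297.0, 143.0], [293.0, 157.0]]
R [[0.542, -0.0734, 0.0955], [0.5449, -0.0905, 0.0955], [0.5039, -0.0949, 0.0955], [0.5013, -0.0783, 0.0955]] [np.float64(0.0173), np.float64(0.0413), np.float64(0.0168), np.float64(0.041)]
[[282.0, 51.0], [285.0, 38.0], [332.0, 45.0], [329.0, 57.0]]
0.127
L [[0.5349, 0.047, 0.127], [0.5361, 0.0319, 0.127], [0.4945, 0.0275, 0.127], [0.4928, 0.0437, 0.127]] [np.float64(0.0151), np.float64(0.0418), np.float64(0.0162), np.float64(0.0422)]
[[241.0, 112.0], [246.0, 100.0], [298.0, 108.0], [294.0, 122.0]]
R [[0.5405, -0.072, 0.127], [0.5432, -0.088, 0.127], [0.5047, -0.0921, 0.127], [0.5024, -0.0765, 0.127]] [np.float64(0.0163), np.float64(0.0387), np.float64(0.0158), np.float64(0.0384)]
[[283.0, 22.0], [287.0, 11.0], [332.0, 17.0], [329.0, 29.0]]
stand [[0.5543, 0.0909, 0.012], [0.4672, 0.0837, 0.012], [0.4867, -0.1733, 0.012], [0.573, -0.1648, 0.012]] [ 0.52029178 -0.04087016  0.012     ] [np.float64(0.0874), np.float64(0.2578), np.float64(0.0867), np.float64(0.2563)]
yaw axis 0.07460291117546325
```

>>> arm_command([
  [100, 0.01, 0, 0, 0.17],
  [100, 0.02, 0, 0, 0.34],
  [100, 0.03, 0, 0, 0.51],
  [100, 0.04, 0, 0, 0.68],
  [100, 0.05, 0.0, -0.03, 0.85],
  [100, 0.06, 0.0, -0.07, 1.02],
  [100, 0.07, 0.0, -0.11, 1.18],
  [100, 0.075, 0.0, -0.15, 1.25],
  [100, 0.075, 0.0, -0.19, 1.26],
  [100, 0.075, 0.0, -0.2, 1.26],
  [100, 0.075, 0.0, -0.2, 1.26],
])

```text
t: 3.28
tool_pos: [0.5196, -0.0827, 0.2618]
tool_rot: [0.518, 0.481, 0.518, -0.481]
contact_force: [-0.2, -0.3, -0.0]
finger_gap: 0.0852
```

Run:
```python
from rig import bot
from h import *
w=bot.camera("wrist"); s=bot.observe(); import pickle; pickle.dump((w,s),open("w2.pkl","wb"))
print(s['tool_pos'],s['contact_force'],rot(s['tool_rot']).round(3))
cv2.imwrite("pics/w2.png",w['image'][:,:,::-1])
```

```text
[ 0.52025243 -0.08260968  0.26281067] [-0.17716698  0.61083914 -0.05979093] [[ 0.002  0.997  0.074]
 [-0.001  0.074 -0.997]
 [-1.     0.002  0.001]]
```

View pics/w2.png

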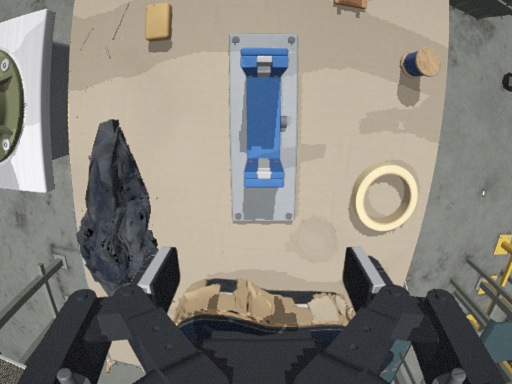

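Run:
```python
from h import *
import pickle; w,s=pickle.load(open("w2.pkl","rb"))
crop(w['image'],215,315,25,125,6,"pics/w2a.png")
crop(w['image'],215,315,135,235,6,"pics/w2b.png")
```

```text
(no output)
```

View pics/w2a.png

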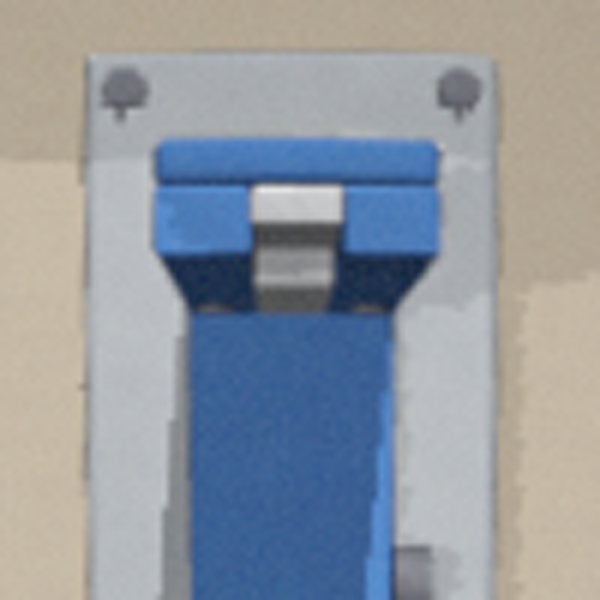

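View pics/w2b.png

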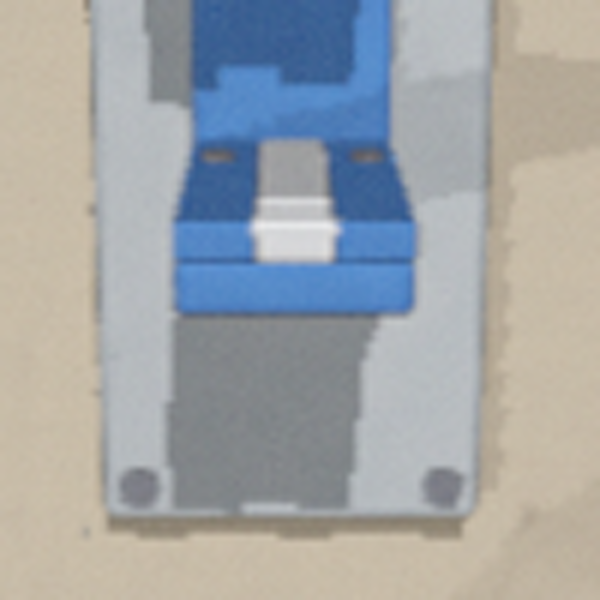

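Run:
```python
from h import *
import pickle; w,s=pickle.load(open("w2.pkl","rb"))
A=lambda u,v,z:onz(w,215+(u+.5)/6-.5,25+(v+.5)/6-.5,z,True)
B=lambda u,v,z:onz(w,215+(u+.5)/6-.5,135+(v+.5)/6-.5,z,True)
st=np.array([A(88,54,.012),A(497,56,.012),B(476,517,.012),B(106,517,.012)])
print(st.round(4)); print([np.linalg.norm(st[i]-st[(i+1)%4]).round(4) for i in range(4)],st.mean(0))
d=(st[0]+st[1]-st[2]-st[3])[:2];yaw=np.arctan2(-d[0],d[1]);print("yaw",yaw)
ay=np.array([-np.sin(yaw),np.cos(yaw)]);ax=np.array([np.cos(yaw),np.sin(yaw)])
o=st.mean(0)[:2]
for n,p in dict(tl=A(157,253,.127),tr=A(440,253,.127),gl=A(251,222,.127),gr=A(343,222,.127),ob=A(155,142,.127),ob2=A(438,142,.127),ll=B(175,220,.0955),lr=B(415,220,.0955),lob=B(175,313,.0955),lob2=B(415,313,.0955)).items():
    q=p[:2]-o; print(n,p.round(4),"x %.4f y %.4f"%(q@ax,q@ay))
```

```text
[[ 0.4669  0.0852  0.012 ]
 [ 0.555   0.0916  0.012 ]
 [ 0.5741 -0.1657  0.012 ]
 [ 0.4859 -0.1722  0.012 ]]
[np.float64(0.0883), np.float64(0.258), np.float64(0.0884), np.float64(0.2582)] [ 0.52049547 -0.04029196  0.012     ]
yaw 0.07386260512322027
tl [0.494  0.0272 0.127 ] x -0.0215 y 0.0693
tr [0.5369 0.0305 0.127 ] x 0.0216 y 0.0694
gl [0.5079 0.033  0.127 ] x -0.0072 y 0.0740
gr [0.5218 0.034  0.127 ] x 0.0068 y 0.0740
ob [0.4924 0.0448 0.127 ] x -0.0218 y 0.0869
ob2 [0.5353 0.0481 0.127 ] x 0.0213 y 0.0871
ll [ 0.5019 -0.0788  0.0955] x -0.0214 y -0.0370
lr [ 0.5444 -0.0756  0.0955] x 0.0213 y -0.0370
lob [ 0.5029 -0.0959  0.0955] x -0.0216 y -0.0542
lob2 [ 0.5461 -0.0927  0.0955] x 0.0216 y -0.0542
```

>>> arm_command([
  [100, 0, 0.06, 0, 0],
  [100, -0.005, 0.12, 0, -0.02],
  [100, -0.01, 0.18, 0, -0.04],
  [100, -0.015, 0.24, 0, -0.06],
  [100, -0.019, 0.3, -0.02, -0.08],
  [100, -0.019, 0.34, -0.04, -0.08],
  [100, -0.019, 0.358, -0.06, -0.08],
  [100, -0.019, 0.358, -0.06, -0.08],
  [100, -0.019, 0.358, -0.06, -0.08],
])

```text
t: 4.45
tool_pos: [0.5019, 0.2751, 0.203]
tool_rot: [0.499, 0.502, 0.498, -0.501]
contact_force: [-0.5, 0.5, -0.1]
finger_gap: 0.0856
```

Run:
```python
from rig import bot
from h import *
w=bot.camera("wrist"); s=bot.observe(); import pickle; pickle.dump((w,s),open("w3.pkl","wb"))
print(s['t'],s['tool_pos'],rot(s['tool_rot']).round(3)[:,1])
cv2.imwrite("pics/w3.png",cv2.resize(w['image'][:,:,::-1],(800,600),interpolation=cv2.INTER_CUBIC))
```

```text
4.5 [0.50201989 0.2747444  0.20304015] [ 1.    -0.007  0.003]
```

View pics/w3.png

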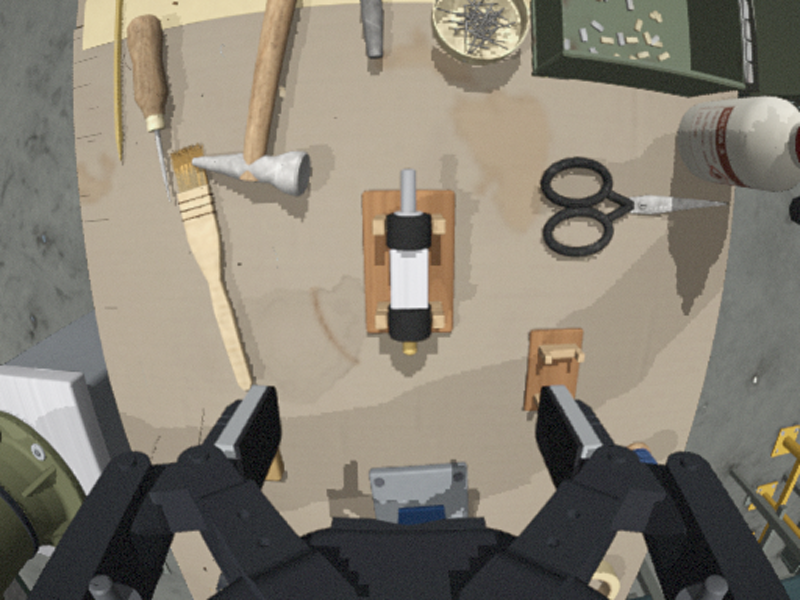

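Run:
```python
from h import *
import pickle; w,s=pickle.load(open("w3.pkl","rb"))
k=512/800
P=lambda u,v,z:onz(w,(u+.5)*k-.5,(v+.5)*k-.5,z,True).round(4)
print("pin tip",P(407.5,170,.05),"brass tip",P(409.5,354,.045),"black L/R near",P(390,326,.045),P(431,325,.045),"far",P(386,235,.045),P(432,235,.045))
print("white",[P(*q,.054) for q in [(391,248),(429,248),(390,308),(428,308)]])
```

```text
pin tip [0.5034 0.3469 0.05  ] brass tip [0.5039 0.2201 0.045 ] black L/R near [0.4906 0.2413 0.045 ] [0.5189 0.2418 0.045 ] far [0.4891 0.3045 0.045 ] [0.5191 0.3043 0.045 ]
white [array([0.4926, 0.2975, 0.054 ]), array([0.5168, 0.2973, 0.054 ]), array([0.4912, 0.2573, 0.054 ]), array([0.5163, 0.2571, 0.054 ])]
```

>>> arm_command([
  [90, 0.002, 0.001, -0.05, 0],
  [80, 0.002, 0.001, -0.1, 0],
  [80, 0.002, 0.001, -0.14, 0],
  [80, 0.002, 0.001, -0.165, 0],
  [80, 0.002, 0.001, -0.175, 0],
  [80, 0.002, 0.001, -0.177, 0],
  [80, 0.002, 0.001, -0.177, 0],
])

```text
t: 5.38
tool_pos: [0.5037, 0.277, 0.0257]
tool_rot: [0.499, 0.502, 0.498, -0.501]
contact_force: [-0.0, 0.5, -0.2]
finger_gap: 0.0685
```

Run:
```python
from rig import bot
from h import *
w=bot.camera("wrist"); s=bot.observe()
print(s['t'],s['tool_pos'],rot(s['tool_rot']).round(3)[:,1],s['contact_force'])
cv2.imwrite("pics/w4.png",cv2.resize(w['image'][:,:,::-1],(800,600),interpolation=cv2.INTER_CUBIC))
```

```text
5.425 [0.50362752 0.27706273 0.02576197] [ 1.    -0.005  0.002] [ 0.25272251 -0.6063252   0.25564008]
```

View pics/w4.png

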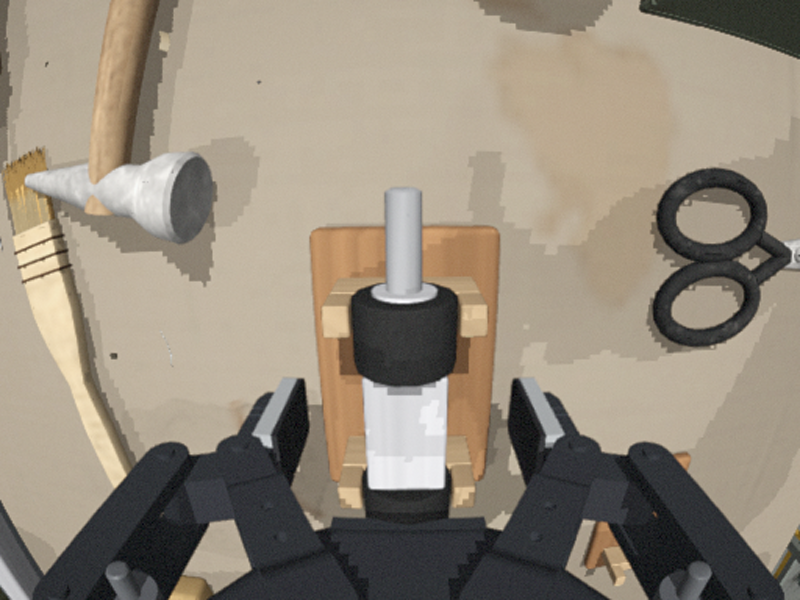

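>>> arm_command([
  [30, 0, 0, 0, 0],
  [15, 0, 0, 0, 0],
  [15, 0, 0, 0, 0],
  [15, 0, 0, 0, 0],
  [15, 0, 0, 0, 0],
  [15, 0, 0, 0, 0],
  [15, 0, 0, 0, 0],
], force=70)

```text
t: 6.3
tool_pos: [0.5028, 0.2769, 0.0248]
tool_rot: [0.499, 0.501, 0.499, -0.501]
contact_force: [-1.0, -1.4, 6.0]
finger_gap: 0.0226
```

>>> arm_command([
  [15, 0, 0, 0.005, 0],
  [15, 0, 0, 0.02, 0],
  [15, 0, 0, 0.05, 0],
  [15, 0, 0, 0.1, 0],
  [15, 0, 0, 0.15, 0],
  [15, 0, 0, 0.18, 0],
  [15, 0, 0, 0.18, 0],
  [15, 0, 0, 0.18, 0],
])

```text
t: 7.3
tool_pos: [0.502, 0.2762, 0.2034]
tool_rot: [-0.499, -0.501, -0.499, 0.502]
contact_force: [-0.6, 0.1, -1.9]
finger_gap: 0.0231
```

Run:
```python
from rig import bot
from h import *
w=bot.camera("wrist"); s=bot.observe(); import pickle; pickle.dump((w,s),open("w5.pkl","wb"))
print(s['t'],s['tool_pos'],rot(s['tool_rot']).round(3)[:,1],s['contact_force'],s['finger_gap'])
cv2.imwrite("pics/w5.png",cv2.resize(w['image'][:,:,::-1],(800,600),interpolation=cv2.INTER_CUBIC))
```

```text
7.35 [0.50172783 0.27608793 0.20282001] [ 1.    -0.005 -0.002] [ 0.23457888 -0.54714486 -1.31496928] 0.02278401740382804
```

View pics/w5.png

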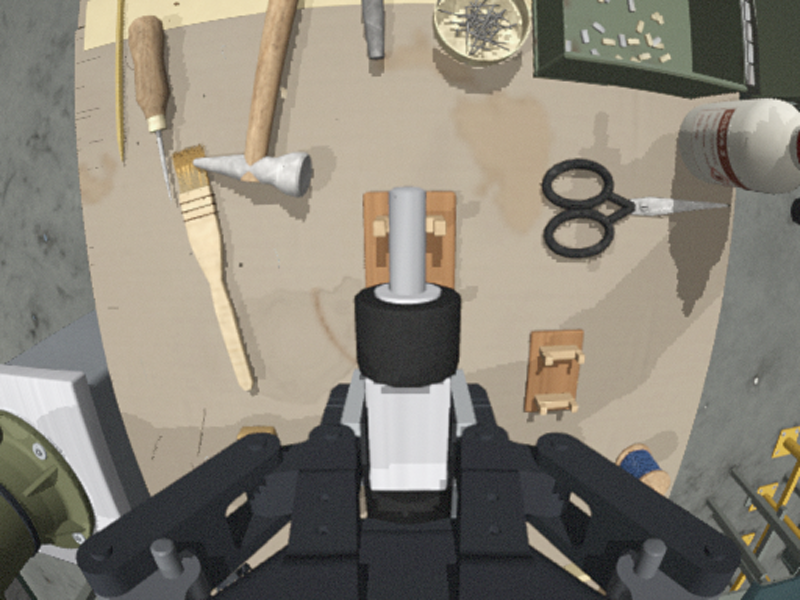

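Run:
```python
from h import *
import pickle; w,s=pickle.load(open("w5.pkl","rb"))
k=512/800
z=s['tool_pos'][2]+.020
P=lambda u,v,z:(onz(w,(u+.5)*k-.5,(v+.5)*k-.5,z,True)-s['tool_pos']).round(4)
print("tip",P(391,190,z),P(425,190,z),P(408,187,z+.005),"collar end",P(391,290,z),P(425,290,z))
print("black",P(356,300,z),P(461,300,z),P(362,370,z),P(456,370,z))
```

```text
tip [-0.0028  0.07    0.02  ] [0.0061 0.07   0.02  ] [0.0017 0.0711 0.025 ] collar end [-0.0031  0.0427  0.02  ] [0.0062 0.0426 0.02  ]
black [-0.0129  0.0399  0.02  ] [0.0163 0.0397 0.02  ] [-0.0121  0.0183  0.02  ] [0.0155 0.0182 0.02  ]
```

>>> arm_command([
  [15, 0.003, -0.05, 0, 0.01],
  [15, 0.006, -0.1, 0, 0.02],
  [15, 0.009, -0.15, 0, 0.04],
  [15, 0.012, -0.2, 0, 0.06],
  [15, 0.015, -0.25, 0, 0.079],
  [15, 0.018, -0.3, 0, 0.079],
  [15, 0.018, -0.32, -0.02, 0.079],
  [15, 0.018, -0.327, -0.05, 0.079],
  [15, 0.018, -0.327, -0.07, 0.079],
  [15, 0.018, -0.327, -0.075, 0.079],
  [15, 0.018, -0.327, -0.075, 0.079],
  [15, 0.018, -0.327, -0.075, 0.079],
])

```text
t: 8.85
tool_pos: [0.5212, -0.0501, 0.1301]
tool_rot: [0.519, 0.481, 0.518, -0.481]
contact_force: [0.3, -0.2, -1.4]
finger_gap: 0.0231
```

Run:
```python
from rig import bot
from h import *
w=bot.camera("wrist"); s=bot.observe(); import pickle; pickle.dump((w,s),open("w6.pkl","wb"))
print(s['t'],s['tool_pos'],rot(s['tool_rot']).round(3)[:,1],s['contact_force'],s['finger_gap'])
crop(w['image'],190,340,50,260,4,"pics/w6.png")
im=cv2.imread("pics/w6.png"); print(im.shape)
cv2.imwrite("pics/w6.png",im[:600])
```

```text
8.9 [ 0.52122337 -0.05009993  0.13020434] [0.997 0.074 0.002] [-0.0909901  -0.9695069  -1.70128352] 0.023074008303753335
(840, 600, 3)
```

View pics/w6.png

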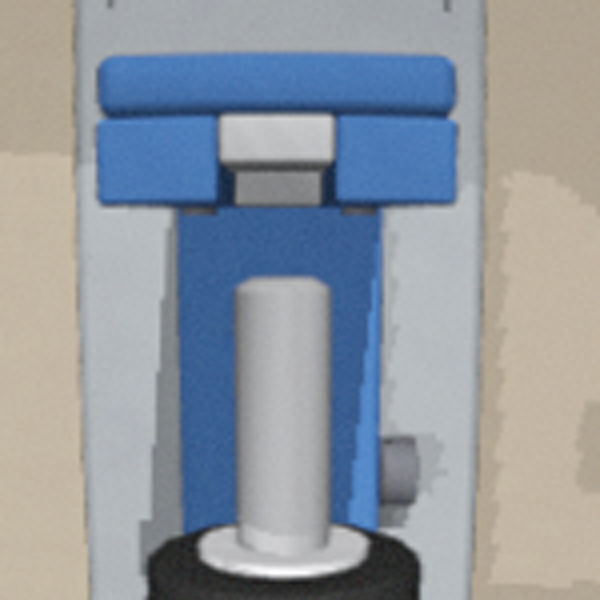

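Run:
```python
from h import *
import pickle; w,s=pickle.load(open("w6.pkl","rb"))
T=rot(s['tool_rot'])
def P(u,v,z):
    p=onz(w,190+(u+.5)/4-.5,50+(v+.5)/4-.5,z,True)-s['tool_pos']; return (p@T[:,1]).round(4),(-p@T[:,2]).round(4)
z=s['tool_pos'][2]+.020
print("tip",P(235,288,z),P(330,288,z),P(283,278,z+.004)); print("base",P(240,520,z),P(326,520,z))
print("groove top back",P(219,135,.127),P(336,135,.127)," inner edge",P(98,205,.127),P(456,205,.127),"back",P(98,118,.127),P(456,118,.127))
print("plate",P(220,165,.127),P(335,165,.127))
print("stand",P(75,30,.012),P(490,30,.012),P(90,560,.012),P(474,560,.012))
```

```text
tip (np.float64(-0.0041), np.float64(0.0698)) (np.float64(0.0056), np.float64(0.0698)) (np.float64(0.0008), np.float64(0.071))
base (np.float64(-0.0038), np.float64(0.0452)) (np.float64(0.0053), np.float64(0.0452))
groove top back (np.float64(-0.0069), np.float64(0.0871)) (np.float64(0.0071), np.float64(0.0871))  inner edge (np.float64(-0.0217), np.float64(0.0789)) (np.float64(0.0217), np.float64(0.0788)) back (np.float64(-0.0216), np.float64(0.0896)) (np.float64(0.0216), np.float64(0.0895))
plate (np.float64(-0.0068), np.float64(0.0834)) (np.float64(0.007), np.float64(0.0834))
stand (np.float64(-0.0445), np.float64(0.1192)) (np.float64(0.0451), np.float64(0.1191)) (np.float64(-0.0442), np.float64(-0.0006)) (np.float64(0.0444), np.float64(-0.0006))
```

>>> arm_command([
  [15, -0.001, 0, -0.01, 0],
  [15, -0.001, 0, -0.02, 0],
  [15, -0.001, 0, -0.03, 0],
  [15, -0.001, 0, -0.033, 0],
  [15, -0.001, 0, -0.033, 0],
  [15, -0.0012, 0.003, -0.033, 0],
  [15, -0.0014, 0.006, -0.033, 0],
  [15, -0.0016, 0.009, -0.033, 0],
  [15, -0.0016, 0.01, -0.033, 0],
  [15, -0.0016, 0.01, -0.033, 0],
])

```text
t: 10.15
tool_pos: [0.519, -0.0402, 0.0964]
tool_rot: [0.518, 0.481, 0.518, -0.481]
contact_force: [-0.3, 0.6, -1.1]
finger_gap: 0.0228
```

```bash
cat > look.py <<'E'
import sys
from rig import bot
from h import *
n=sys.argv[1]
w=bot.camera("wrist"); s=bot.observe(); import pickle; pickle.dump((w,s),open(n+".pkl","wb"))
print(s['t'],s['tool_pos'],rot(s['tool_rot']).round(4)[:,1],s['contact_force'].round(2),s['moment'].round(2),s['finger_gap'])
crop(w['image'],190,340,80,230,4,f"pics/{n}.png")
c=bot.camera("side"); crop(c['image'],210,310,140,250,5,f"pics/{n}s.png")
E
python3 look.py w7
```

```text
10.2 [ 0.51898416 -0.04031052  0.0963616 ] [9.973e-01 7.390e-02 1.000e-04] [ 0.09 -0.07 -2.56] [ 0.04 -0.02 -0.02] 0.022879653670338368
```

View pics/w7.png

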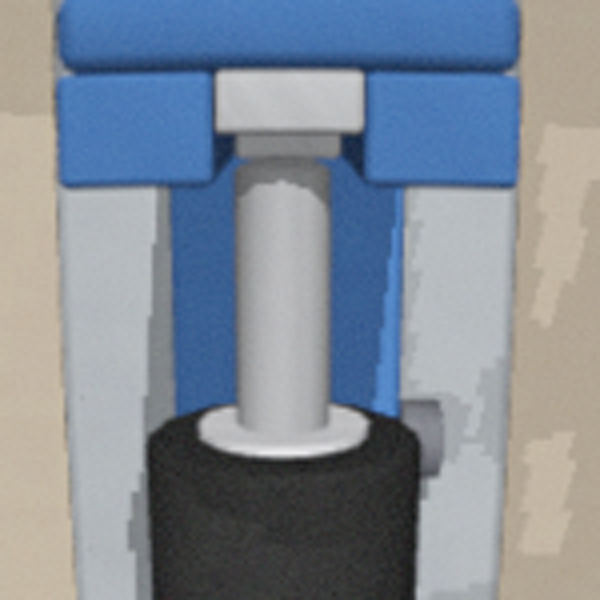

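View pics/w7s.png

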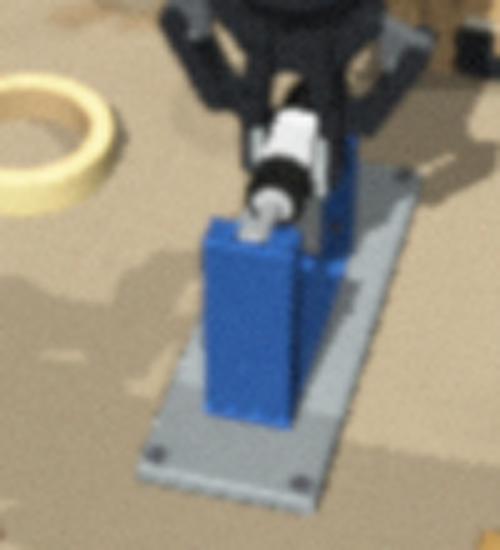

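```bash
cat > m.py <<'E'
from h import *
import pickle,sys
def load(n):
    w,s=pickle.load(open(n+".pkl","rb")); T=rot(s['tool_rot'])
    def P(u,v,z):
        p=onz(w,190+(u+.5)/4-.5,80+(v+.5)/4-.5,z,True)-s['tool_pos']; return (p@T[:,1]).round(4),(-p@T[:,2]).round(4)
    return P,s
E
python3 - <<'E'
from m import *
P,s=load("w7"); z=s['tool_pos'][2]+.02
print("pin",P(234,190,z),P(329,190,z),P(282,160,z+.004)); print("base",P(238,410,z),P(328,410,z))
print("groove",P(214,132,.127),P(366,132,.127)," inner edge",P(58,186,.127),P(520,186,.127),"back",P(58,74,.127),P(520,74,.127))
E
```

```text
pin (np.float64(-0.0042), np.float64(0.0676)) (np.float64(0.0056), np.float64(0.0676)) (np.float64(0.0008), np.float64(0.0709))
base (np.float64(-0.004), np.float64(0.0442)) (np.float64(0.0056), np.float64(0.0442))
groove (np.float64(-0.0055), np.float64(0.0739)) (np.float64(0.0086), np.float64(0.074))  inner edge (np.float64(-0.0204), np.float64(0.0691)) (np.float64(0.0233), np.float64(0.0692)) back (np.float64(-0.0201), np.float64(0.0798)) (np.float64(0.023), np.float64(0.0798))
```

>>> arm_command([
  [15, 0.0008, 0, 0, 0],
  [15, 0.0007, 0.001, 0, 0],
  [15, 0.0006, 0.003, 0, 0],
  [15, 0.0005, 0.005, 0, 0],
  [15, 0.0003, 0.007, 0, 0],
  [15, 0.0002, 0.009, 0, 0],
  [15, 0.0002, 0.009, 0, 0],
])

```text
t: 11.12
tool_pos: [0.5192, -0.0315, 0.0964]
tool_rot: [0.518, 0.481, 0.518, -0.481]
contact_force: [0.2, -4.3, -1.9]
finger_gap: 0.0227
```

```bash
python3 look.py w8
```

```text
11.175 [ 0.51915877 -0.03143775  0.09635101] [9.973e-01 7.380e-02 1.000e-04] [ 0.07 -3.51 -0.88] [-0.77  0.03  0.07] 0.02319901436267656
```

View pics/w8.png

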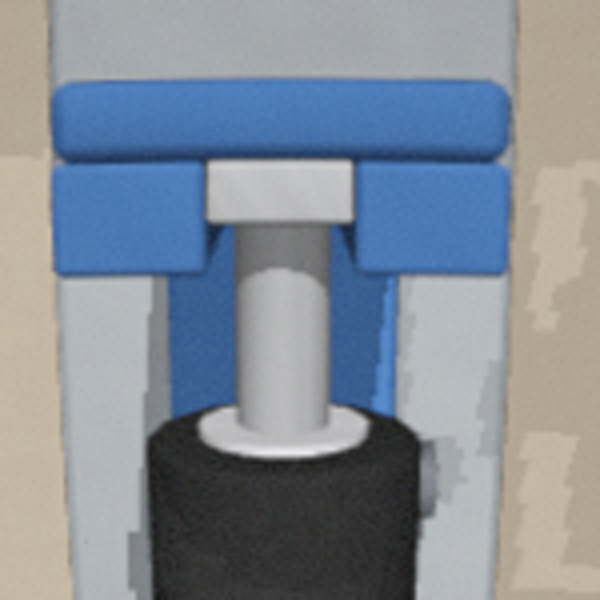

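>>> arm_command([
  [15, -0.0003, 0.002, 0, 0],
  [15, -0.0005, 0.004, 0, 0],
  [15, -0.0006, 0.006, 0, 0],
  [15, -0.0008, 0.008, 0, 0],
  [15, -0.0009, 0.01, 0, 0],
  [15, -0.001, 0.012, 0, 0],
  [15, -0.0012, 0.0135, 0, 0],
  [15, -0.0012, 0.0135, 0, 0],
  [15, -0.0012, 0.0135, 0, 0],
])

```text
t: 12.35
tool_pos: [0.5181, -0.0196, 0.0964]
tool_rot: [0.518, 0.481, 0.517, -0.482]
contact_force: [0.0, -7.5, -1.1]
finger_gap: 0.0229
```

```bash
python3 look.py w9
```

```text
12.4 [ 0.51814552 -0.01957381  0.09642603] [9.973e-01 7.280e-02 3.000e-04] [ 1.02 -7.41 -1.08] [-1.49 -0.08  0.01] 0.02302135060329055
```

View pics/w9.png

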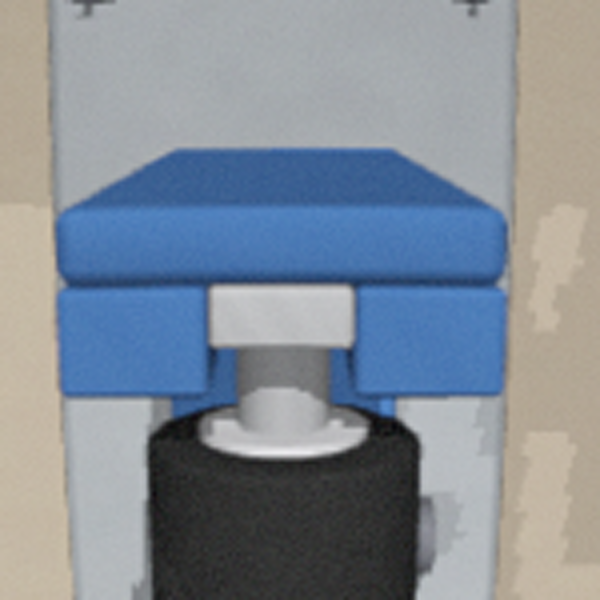

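View pics/w9s.png

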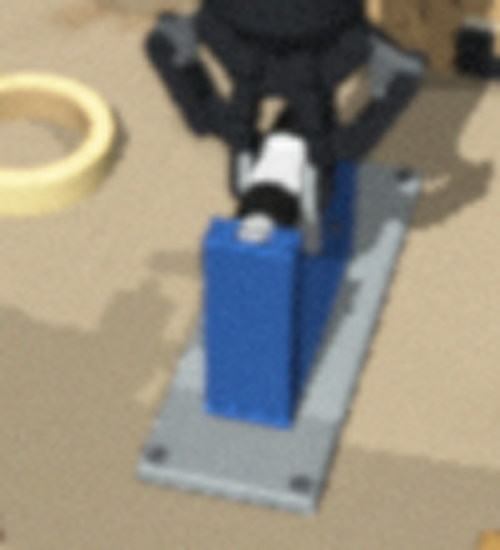

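>>> arm_command([
  [15, -0.0001, 0.0018, 0, 0],
  [15, -0.0001, 0.0018, -0.002, 0],
  [15, -0.0001, 0.0018, -0.005, 0],
  [15, -0.0001, 0.0018, -0.008, 0],
  [15, -0.0001, 0.0018, -0.011, 0],
  [15, -0.0001, 0.0018, -0.014, 0],
  [15, -0.0001, 0.0018, -0.016, 0],
  [15, -0.0001, 0.0018, -0.016, 0],
])

```text
t: 13.45
tool_pos: [0.5194, -0.0178, 0.0815]
tool_rot: [0.519, 0.482, 0.516, -0.481]
contact_force: [0.9, -8.0, 3.2]
finger_gap: 0.0231
```

```bash
python3 look.py w10
```

```text
13.5 [ 0.51934677 -0.01785136  0.08149969] [0.9974 0.0723 0.0028] [ 0.24 -8.63  2.64] [-1.43 -0.22  0.02] 0.023156696858385235
```

View pics/w10.png

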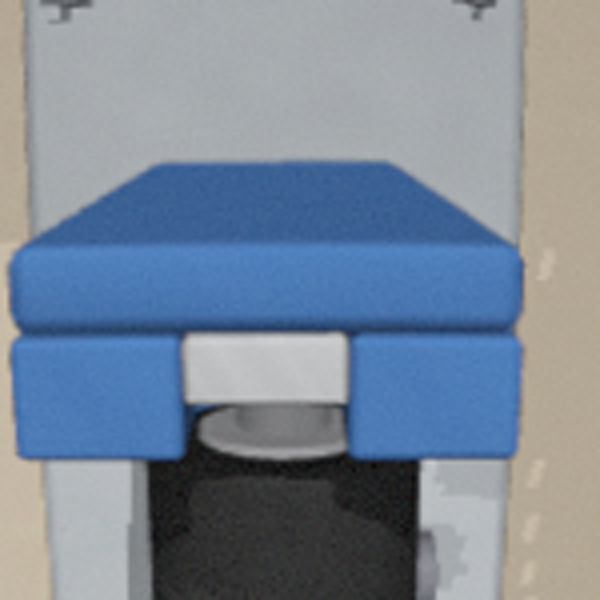

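Run:
```python
from m import *
P,s=load("w10"); z=s['tool_pos'][2]+.02
print("groove",P(183,404,.127),P(350,404,.127)," inner edge",P(15,459,.127),P(518,459,.127),"back",P(12,335,.127),P(522,335,.127))
P,s=load("w9"); z=s['tool_pos'][2]+.02
print("groove",P(207,347,.127),P(357,347,.127)," inner edge",P(60,396,.127),P(505,396,.127))
print(P(240,410,z),P(328,410,z))
```

```text
groove (np.float64(-0.0075), np.float64(0.0516)) (np.float64(0.0066), np.float64(0.0516))  inner edge (np.float64(-0.0224), np.float64(0.0467)) (np.float64(0.0212), np.float64(0.0467)) back (np.float64(-0.0219), np.float64(0.0577)) (np.float64(0.021), np.float64(0.0576))
groove (np.float64(-0.0064), np.float64(0.0533)) (np.float64(0.008), np.float64(0.0532))  inner edge (np.float64(-0.021), np.float64(0.0485)) (np.float64(0.0226), np.float64(0.0484))
(np.float64(-0.0038), np.float64(0.0441)) (np.float64(0.0056), np.float64(0.0441))
```

>>> arm_command([
  [15, -0.0013, 0, 0, 0],
  [15, -0.0013, 0, -0.003, 0],
  [15, -0.0013, 0, -0.006, 0],
  [15, -0.0013, 0, -0.009, 0],
  [15, -0.0013, 0, -0.012, 0],
  [15, -0.0013, 0, -0.014, 0],
  [15, -0.0013, 0, -0.0155, 0],
  [15, -0.0013, 0, -0.0155, 0],
])

```text
t: 14.55
tool_pos: [0.5173, -0.0168, 0.0655]
tool_rot: [0.519, 0.481, 0.517, -0.481]
contact_force: [0.1, -6.6, 1.3]
finger_gap: 0.0229
```

```bash
python3 look.py w11
```

```text
14.6 [ 0.51734504 -0.01686005  0.06554256] [0.9973 0.0732 0.0014] [ 0.69 -7.02  1.52] [-1.13 -0.1  -0.01] 0.023278571736988076
```

View pics/w11.png

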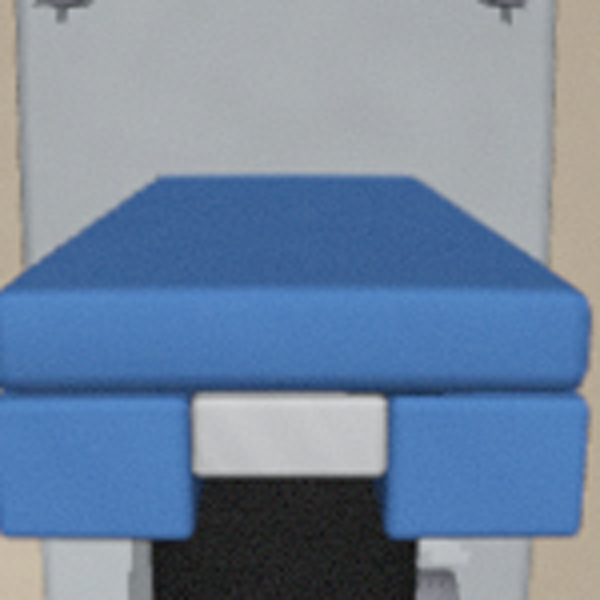

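View pics/w11s.png

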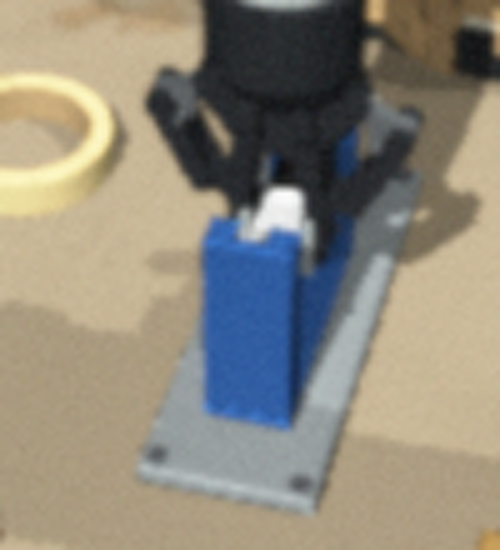

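>>> arm_command([
  [15, 0.0001, -0.0015, 0, 0],
  [15, 0.0002, -0.003, 0, 0],
  [15, 0.0003, -0.0045, 0, 0],
  [15, 0.0004, -0.006, 0, 0],
  [15, 0.0005, -0.007, 0, 0],
  [15, 0.0005, -0.007, 0, 0],
])

```text
t: 15.4
tool_pos: [0.5175, -0.023, 0.065]
tool_rot: [0.518, 0.481, 0.518, -0.481]
contact_force: [1.5, -3.9, 0.6]
finger_gap: 0.0232
```

```bash
python3 look.py w12
```

```text
15.45 [ 0.51745072 -0.02303192  0.06498358] [9.973e-01 7.380e-02 9.000e-04] [ 2.9  -3.15  1.06] [-0.71 -0.41 -0.16] 0.022917897488202856
```

>>> arm_command([
  [15, 0.0006, 0, 0, 0],
  [15, 0.001, -0.0005, 0, 0],
  [15, 0.0011, -0.002, 0, 0],
  [15, 0.0012, -0.0035, 0, 0],
  [15, 0.0013, -0.0045, 0, 0],
  [15, 0.0013, -0.0045, 0, 0],
])

```text
t: 16.25
tool_pos: [0.518, -0.0275, 0.0646]
tool_rot: [0.518, 0.481, 0.518, -0.481]
contact_force: [-0.5, -3.1, 0.3]
finger_gap: 0.0234
```

```bash
python3 look.py w13
```

```text
16.3 [ 0.51801976 -0.0275641   0.06465154] [ 9.973e-01  7.400e-02 -7.000e-04] [-0.05 -2.9  -0.33] [-0.55  0.05  0.03] 0.022874669466144446
```

View pics/w13.png

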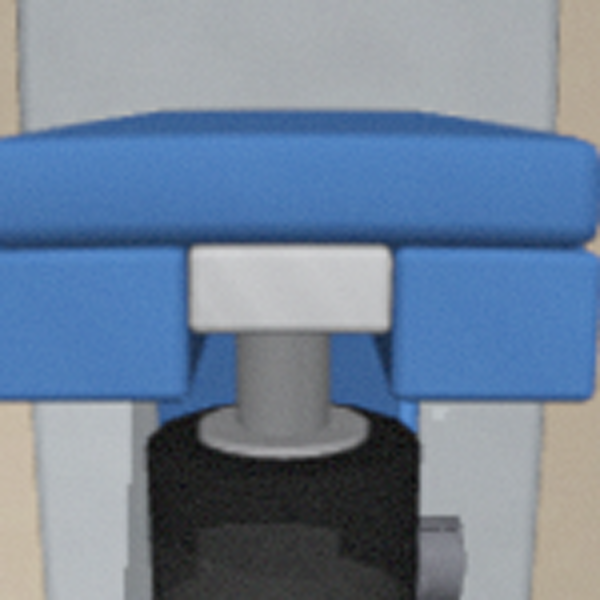

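>>> arm_command([
  [15, 0, -0.0006, 0, 0],
  [15, 0.0001, -0.0012, 0, 0],
  [15, 0.0001, -0.0018, 0, 0],
  [15, 0.0001, -0.0018, -0.0005, 0],
  [15, 0.0001, -0.0018, -0.001, 0],
  [15, 0.0001, -0.0018, -0.001, 0],
])

```text
t: 17.1
tool_pos: [0.5186, -0.0292, 0.0639]
tool_rot: [0.518, 0.481, 0.518, -0.481]
contact_force: [-0.9, -2.2, -0.3]
finger_gap: 0.0232
```

```bash
python3 look.py w14
```

```text
17.15 [ 0.51857602 -0.02921413  0.06385771] [9.973e-01 7.390e-02 3.000e-04] [-0.86 -2.96 -0.51] [-0.3   0.09  0.04] 0.02305870594460274
```

View pics/w14s.png

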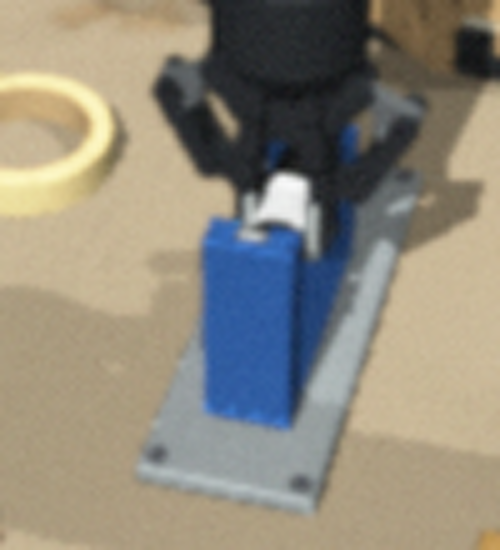

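>>> arm_command([
  [15, 0, -0.0005, -0.0003, 0],
  [15, 0, -0.001, -0.0006, 0],
  [15, 0, -0.0015, -0.001, 0],
  [15, 0, -0.0015, -0.001, 0],
  [15, 0, -0.0015, -0.001, 0],
])

```text
t: 17.82
tool_pos: [0.5188, -0.0294, 0.0633]
tool_rot: [0.518, 0.481, 0.519, -0.48]
contact_force: [-1.4, 4.7, 5.0]
finger_gap: 0.023
```

```bash
python3 look.py w15
```

```text
17.875 [ 0.5187383  -0.02938323  0.06324866] [9.972e-01 7.480e-02 7.000e-04] [-1.43  4.55  5.87] [0.73 0.39 0.01] 0.022714859465372682
```

>>> arm_command([
  [15, 0, 0.0008, 0.0008, 0],
  [20, 0, 0.0008, 0.0008, 0],
  [30, 0, 0.0008, 0.0008, 0],
  [40, 0, 0.0008, 0.0008, 0],
  [55, 0, 0.0008, 0.0008, 0],
  [60, 0, 0.0008, 0.0008, 0],
  [60, 0, 0.0008, 0.0008, 0],
])

```text
t: 18.8
tool_pos: [0.5185, -0.0301, 0.0637]
tool_rot: [0.518, 0.481, 0.518, -0.481]
contact_force: [-0.6, -0.2, 0.3]
finger_gap: 0.0511
```

```bash
python3 look.py w16
```

```text
18.85 [ 0.5184768  -0.03003206  0.06366549] [9.973e-01 7.400e-02 1.000e-04] [0.78 0.89 0.31] [ 0.   -0.03  0.02] 0.051387414779173385
```

View pics/w16.png

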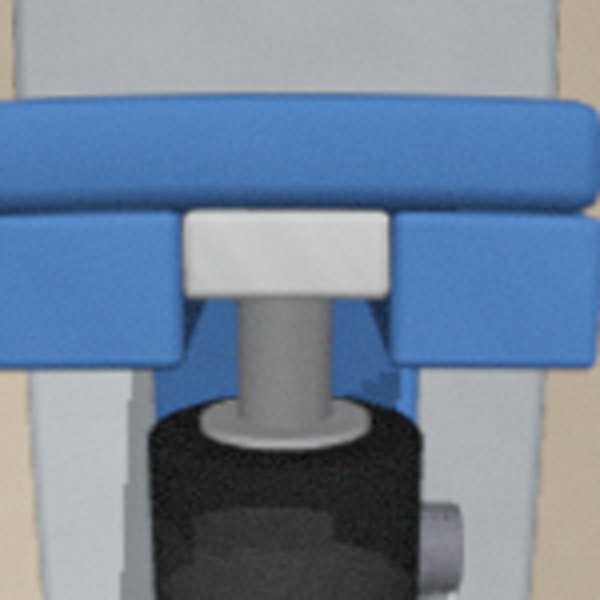

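Released cleanly; rise straight up and look from above.

>>> arm_command([
  [60, 0, 0, 0.005, 0],
  [60, 0, 0, 0.02, 0],
  [60, 0, 0, 0.05, 0],
  [60, 0, 0, 0.1, 0],
  [60, 0, 0, 0.15, 0],
  [60, 0, -0.02, 0.19, 0],
  [60, 0, -0.05, 0.2, 0],
  [60, 0, -0.05, 0.2, 0],
  [60, 0, -0.05, 0.2, 0],
])

```text
t: 20.02
tool_pos: [0.5183, -0.079, 0.2639]
tool_rot: [0.518, 0.481, 0.518, -0.481]
contact_force: [0.9, 0.6, 0.5]
finger_gap: 0.0509
```

Run:
```python
from rig import bot
from h import *
w=bot.camera("wrist"); s=bot.observe(); import pickle; pickle.dump((w,s),open("w17.pkl","wb"))
print(s['t'],s['tool_pos'],s['contact_force'].round(2))
crop(w['image'],200,320,20,195,4,"pics/w17.png")
c=bot.camera("side"); crop(c['image'],210,310,140,250,5,"pics/w17s.png")
c=bot.camera("top"); cv2.imwrite("pics/t17.png",c['image'][:,:,::-1])
```

```text
20.075 [ 0.51822946 -0.07864894  0.26355282] [ 0.24 -0.09  1.06]
```

View pics/w17.png

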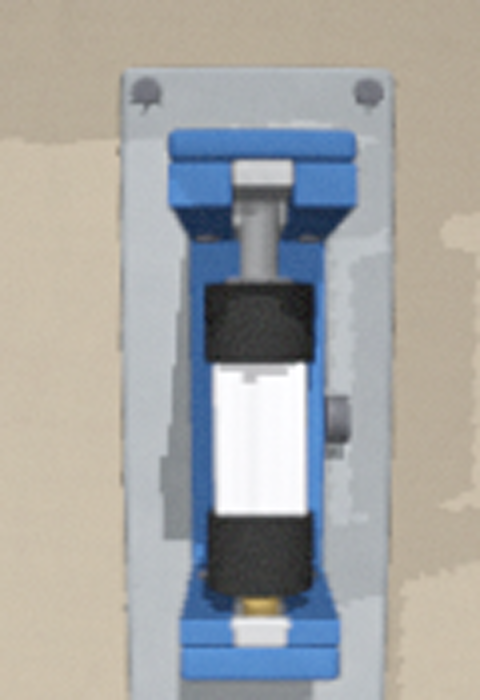

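View pics/w17s.png

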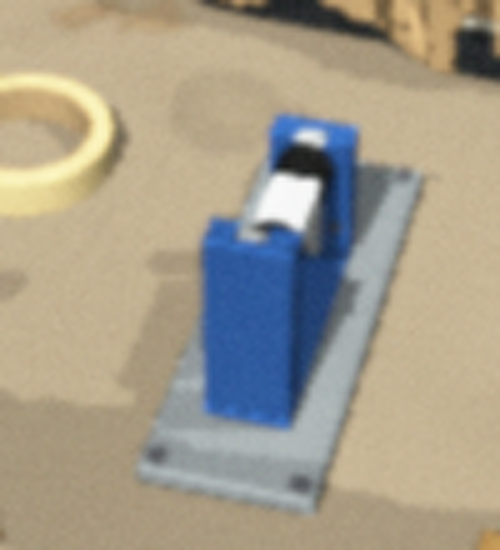

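View pics/t17.png

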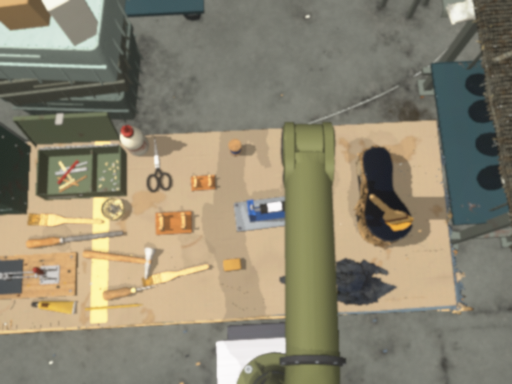

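Run:
```python
from h import *
import pickle; w,s=pickle.load(open("w17.pkl","rb")); T=rot(s['tool_rot'])
P=lambda u,v,z:(lambda p:((p@T[:,1]).round(4),(-p@T[:,2]).round(4)))(onz(w,200+(u+.5)/4-.5,20+(v+.5)/4-.5,z,True)-s['tool_pos'])
z=.0835
print("white",P(213,362,z+.009),P(307,362,z+.009),P(214,515,z+.009),P(307,515,z+.009))
print("barrel w",P(205,300,z),P(314,300,z),P(208,580,z),P(312,580,z))
print("pin",P(242,250,z),P(278,250,z),"foot",P(243,605,z),P(280,605,z))
print("tall edge",P(168,203,.127),P(357,203,.127),"low edge",P(181,619,.0955),P(340,619,.0955))
```

```text
white (np.float64(-0.0073), np.float64(0.0694)) (np.float64(0.0172), np.float64(0.0695)) (np.float64(-0.0072), np.float64(0.0287)) (np.float64(0.0175), np.float64(0.0287))
barrel w (np.float64(-0.0096), np.float64(0.0861)) (np.float64(0.0195), np.float64(0.0861)) (np.float64(-0.0092), np.float64(0.0091)) (np.float64(0.0196), np.float64(0.0091))
pin (np.float64(0.0003), np.float64(0.0996)) (np.float64(0.0099), np.float64(0.0996)) foot (np.float64(0.0004), np.float64(0.0019)) (np.float64(0.0107), np.float64(0.0019))
tall edge (np.float64(-0.0166), np.float64(0.1079)) (np.float64(0.0269), np.float64(0.108)) low edge (np.float64(-0.0162), np.float64(0.0009)) (np.float64(0.0266), np.float64(0.0009))
```

```bash
python3 -c "
from rig import bot
print(bot.sign_off(), bot.observe()['t'])"
```

```text
the job is handed in; nothing more can be done
the job is handed in; nothing more can be done
```

The roller is fitted in the stand, with the steel pin in the tall cheek's socket and the brass pin in the low cheek's socket. I handed the job in at about 20 s.

- **Insertion:** I took the roller from the larger rest and pressed its steel pin into the tall cheek's groove. I slid it down past the low cheek at about 19 mm compression, and the steel pin sprang into its socket. I then let the brass pin back into its own socket. The bracket turned out to be shifted about 11 mm along y.
- **Forces:** the wrist force read after each step never exceeded about 9 N. I did not record it between readings, so the 25 N limit is confirmed only at those moments.
- **Last checks:** from above, the roller lies centred in x and parallel to the stand within about 0.2 mm. Its middle is within about 1 mm of the seated position. Before release, the brass pin met its socket bottom at 4.6 N and the roller bore down at about 6 N. The gripper is open and about 0.2 m clear.
- **What I could not confirm:** the seated height comes from touch only, not from the images. The spool and the wax block were in the last top view with no sign of having moved. The tape roll was hidden by the arm there, and looked undisturbed in the side view.
- **One disagreement:** the cameras differed by up to 4 mm on the stand's position, and the wrist camera read about 1.5 mm too far in x. I aligned the pin and the groove within a single wrist picture instead. Small sideways drifts of 1 to 2 mm, with side forces up to 3 N, were corrected on the way.

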